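# Back off the knurled ring of the engraving chuck

### The arm

A 6-joint arm with a two-finger parallel gripper is mounted at the origin on the work surface. World frame = base frame: x ahead of the robot, y to its left, z up, the work surface at z = 0. Lengths are in m, angles in rad, forces in N, time in s.
With the tool pointing down it reaches from about 0.275 to 0.825 m from the base axis. Payload 4.9 kg.
Tool frame: the origin (TCP) lies between the finger pads; the fingertips stand tip_reach ahead of it and the grasp point (between the pads) lies 2 mm behind it (tip_reach is the distance from the TCP to the fingertips, in m); z points along the fingers, y is the direction in which the jaws open and shut (so a half turn about z gives the same grasp; the last joint's range is limited). The gripper opens to 85 mm and grips with 20 to 120 N. Pads are 22 mm wide; open, the fingers measure 114 mm over their backs; the gripper's body (76 mm by 85 mm) begins 54 mm behind the grasp point. The pads swing forward as they close: fully open they stand 13 mm farther back than shut.
Start: joints at [-1.484, 0.326, -0.193, 1.052, 0, 1.437], TCP at [0.12, -0.537, 0.248] pointing down, gripper open.
Joint ranges: [-2.65, 2.65], [-0.97, 1.79], [-1.3, 1.35], [-1.93, 2.1], [-1.47, 1.37], [-3.14, 3.14]. Speed limits (rad/s): [2.57, 2.57, 3.14, 3.14, 3.14, 3.14].

### API

Orientations are given as a unit quaternion [x, y, z, w].
In Python, from station import read_state, capture, camera_params, finish_job, tip_reach gives the robot as it stands.
- The arm moves only by the tool arm_command, never from a script. Its argument "steps" is a list that holds one entry, the list of rows, each a list of 7 numbers: the shift along the tool's x, y, z in cm, then the turn, a rotation vector about the tool's x, y, z in degrees, then the gripper's target within -1 to 1 (shut at 1, half-way at 0, fully open at -1). In form: [[[tx, ty, tz, ax, ay, az, fingers], ...]]. A call has 1 to 8 rows; each row shifts and turns the commanded pose from where the row before left it, along the tool's axes as they then stand; what a row does not reach is not made up. A row lasts 1/12 s, in which the tool goes at most 41.7 mm and 7.16 degrees, less where a joint would pass 70% of its speed; a pose out of reach is approached as far as the arm can. A call is refused whole if a number of a shift passes 4.17 or a number of a turn 7.16, either way. A call with a gripper value outside its range is refused whole. The fingers move at their own pace and stop on an object; "squeeze" is the grip in N (left out, the last holds). Time passes only in rows, so rows that do not move let the fingers close. It gives the time, the measured TCP pose, the force and the opening at its end, in the units of the state.
- read_state(): the state, without advancing time (a new reading comes with each control period).
- capture(name): name is "scene" or "top" or "wrist"; returns the picture (384x512x3 uint8, blue, green, red); there is no depth.
- camera_params(name): a dict with "vertical_fov" (degrees; the focal length in pixels is half the picture's height over the tangent of half this angle, whatever the lens; pixels are square), "cx", "cy" (the principal point, pixels), "cam_to_world" (4x4, takes a point from camera to world coordinates). Camera axes: x right, y down, z forward; pixel columns grow to the right and rows downward; lengths in m; the calibration is good to about 2 mm. A picture is of the moment at which its call begins: read the wrist's pose just before it. camera_params takes no time and is no camera call; for the wrist camera it gives the pose at the moment of the call.
- finish_job(): hands the job in, once; it reports no verdict.
The state is a dict: "time_s": time; "joint_pos": joint angles; "qd": joint speeds; "joint_efforts": joint torques, N m; "position": TCP position; "tcp_rot": TCP orientation; "ft_force": force on the tool from outside, world axes, zero at the start; "torque": the same for the moment, N m; "width": opening from 0.0 (shut) to 1.0 (fully open).
Only numpy, scipy, OpenCV 4.12 (cv2) and the standard library are available. Lean on these libraries where they do the work, as an engineer would, in place of code of your own. Each camera call takes 0.05 s, during which the arm holds its last target. There are 200 camera calls.

### The job

Loosen the chuck that holds the round wooden blank: with a fingertip against its knurled rim, roll the ring anticlockwise (seen from above), almost two full turns, until the ring's white line has come round to the fixed white line on the hub for the second time, and leave the two lines meeting there. Leave the blank standing where it is between the opening jaws, and leave the empty chuck's ring and the other things on the bench as they are.

Things in the scene. Friction and masses are not known exactly. Their poses are not given: they have to be found in the camera images.
- chuck_a: Holds the wooden blank: engraving chuck fixed to the bench, axis upright. Flange 120 mm wide, 12 mm high; above it the knurled ring, 92 mm wide, 22 to 49 mm above the bench, open all round; inside it a fixed hub 66 mm wide, top 50 mm up, with three brass jaws up to 63 mm high within 41 mm of the axis. Origin: centre of its underside; z up, x towards the fixed line on the hub
- ring_a (a joint): turn of chuck_a's knurled ring, rad, growing anticlockwise from above (loosening); at 0, 6.283 and 12.566 its line meets the fixed line. Starts at 0.4 to 1.6 (line just past the fixed line); second meeting: 12.566. The ring does not rise; drag 0.08 N m (2 N at the rim); stays where left; stops at 0 and 15.5. Jaws open 0.5 mm per rad
- chuck_a_mark (a point): middle of the fixed white line on the hub top of chuck_a (8 mm wide, 16 to 32 mm off the axis, 50 mm above the bench)
- chuck_b_mark (a point): middle of the fixed white line on the hub top of chuck_b (8 mm wide, 16 to 32 mm off the axis, 50 mm above the bench)
- ring_a_line (a point): middle of the white line across the top of ring_a (line 8 mm wide, 12 mm long, carried down the rim's side), 40 mm off the axis, 49 mm above the bench; turns with the ring
- blank_center (a point): centre of the loose round wooden blank, 36 mm wide, 22 mm high, standing on the hub of chuck_a between the jaws (top 72 mm above the bench)
- chuck_b: The empty one: engraving chuck fixed to the bench, axis upright. Flange 120 mm wide, 12 mm high; above it the knurled ring, 92 mm wide, 22 to 49 mm above the bench, open all round; inside it a fixed hub 66 mm wide, top 50 mm up, with three brass jaws up to 63 mm high within 41 mm of the axis. Origin: centre of its underside; z up, x towards the fixed line on the hub
- ring_b (a joint): turn of chuck_b's knurled ring, rad, growing anticlockwise from above (loosening); at 0, 6.283 and 12.566 its line meets the fixed line. To be left alone. The ring does not rise; drag 0.08 N m (2 N at the rim); stays where left; stops at 0 and 15.5. Jaws open 0.5 mm per rad
- ring_b_line (a point): middle of the white line on ring_b, as ring_a_line
- pot: Bystander, loose: small open aluminium pot, 48 mm wide, 45 mm high; origin at its underside
- driver: Bystander, loose: screwdriver lying flat, about 160 mm long; origin at its underside, half-way along
- duster: Bystander, loose: upright air-duster can, 66 mm wide, 190 mm high; origin at its underside
- tape: Bystander, loose: roll of tape lying flat, 100 mm wide, 48 mm high; origin at its underside
- spray: Bystander, loose: upright bottle, 52 mm wide, 120 mm high; origin at its underside
- carton: Bystander, loose: cardboard carton 150 x 110 x 70 mm; origin at its underside
- pliers: Bystander, loose: pliers lying flat, about 130 mm long, 12 mm high; origin at its underside, half-way along

How it is judged:
On the way, in this order (a step that is already met when the one before it is completed fails the run):
1. a fingertip presses on the chuck that holds the blank (contact force between the fingers and chuck_a above 0.5 N), for 0.02 s.
2. the ring's line has come round to the fixed line once (value of joint ring_a above 6.283 rad), for 0.05 s.
At the end, for the whole second after the job is handed in: ring_a has been turned to 12.566 rad within 0.3 rad (its line meets the fixed line for the second time) and is at rest; the blank stands upright on the hub between the jaws, within 9 mm of the axis; ring_b's line is within 10 mm of where it was (value of joint ring_a between 12.266 and 12.866 rad and velocity of joint ring_a between -0.05 and 0.05 rad/s and angle between blank_center's own z axis and vertical below 0.1 rad and z of blank_center in the frame of chuck_a between 0.058 and 0.064 m and horizontal distance between blank_center and chuck_a below 0.009 m and distance of ring_b_line from where it was at the start of the episode below 0.01 m); the robot touches nothing.
It fails at once if the blank is lifted, tipped or pushed out of the jaws (z of blank_center in the frame of chuck_a above 0.068 m or angle between blank_center's own z axis and vertical above 0.3 rad or horizontal distance between blank_center and chuck_a above 0.012 m).
It fails at once if the ring of the empty chuck is turned (its line moves more than 10 mm) (distance of ring_b_line from where it was at the start of the episode above 0.01 m).
It fails at once if another thing on the bench is moved by more than 25 mm (distance of any of pot, driver, duster, tape, spray, carton, pliers from where it was at the start of the episode above 0.025 m).
It also fails if it takes over 64 s, if anything falls off the work surface, if the arm or the gripper's body presses on something with over 40 N, if the wrist force passes 120 N, or if a joint passes its speed limit or range.

## Working session

There is one attempt and no reset: what is moved stays moved. The work goes in short steps, Python scripts to look and compute and a tool call to move; the robot and the scene stay as the last step left them, time stands still between calls to the robot, and variables do not carry over. Pictures are saved under pics/ and viewed, about 8 in all and at most 12, crops included, and the job is handed in when it is done.

Besides the shell and the picture viewer there is one more tool, called in YAML: its name, and indented under it one key for each argument. arm_command: Moves the arm, as the interface text tells. Its arguments: {"type":"object","properties":{"steps":{"type":"array"},"squeeze":{"type":"number"}},"required":["steps"]}

```bash
mkdir -p pics; ls; python3 - <<'E'
from station import *
import cv2
print(read_state()); print(tip_reach if not callable(tip_reach) else tip_reach())
for n in("scene","top"):
    cv2.imwrite(f"pics/{n}0.png",capture(n)); p=camera_params(n); print(n,p)
E
```

```text
pics
{'time_s': 0.0, 'joint_pos': array([-1.48419872e+00,  3.26933837e-01, -1.93588252e-01,  1.05200122e+00,
        5.63872373e-06,  1.43657775e+00]), 'qd': array([ 0.00167784, -0.00110107,  0.00118571, -0.00033723, -0.00130508,
       -0.00125307]), 'joint_efforts': array([-4.59438797e-04, -4.43392611e+01,  2.62445962e+01,  1.53219985e-02,
       -1.18494258e-04, -1.10486702e-06]), 'position': array([ 0.12041873, -0.53608738,  0.24750562]), 'tcp_rot': array([ 9.93910846e-01,  1.10183871e-01,  2.33767147e-05, -8.63177205e-04]), 'ft_force': array([-0.04215098,  0.52297557,  0.42096262]), 'torque': array([-0.03570411,  0.0077352 ,  0.03347034]), 'width': 1.0006429876737633}
0.017
scene {'vertical_fov': 43.39070368568674, 'cx': 254.40703263874676, 'cy': 191.53482656122253, 'cam_to_world': array([[ 0.43714799,  0.72428414, -0.53321114,  1.19631915],
       [ 0.89929152, -0.34324457,  0.27103124, -0.37299933],
       [ 0.0132818 , -0.59799302, -0.80139126,  1.06989953],
       [ 0.        ,  0.        ,  0.        ,  1.        ]])}
top {'vertical_fov': 45.096255531929735, 'cx': 250.4062359142896, 'cy': 191.45489707645393, 'cam_to_world': array([[ 0.12445046, -0.97257504,  0.19649394,  0.2705267 ],
       [-0.99222163, -0.12140983,  0.02749334, -0.04345456],
       [-0.00288304, -0.1983871 , -0.98011951,  1.32066781],
       [ 0.        ,  0.        ,  0.        ,  1.        ]])}
```

View pics/top0.png

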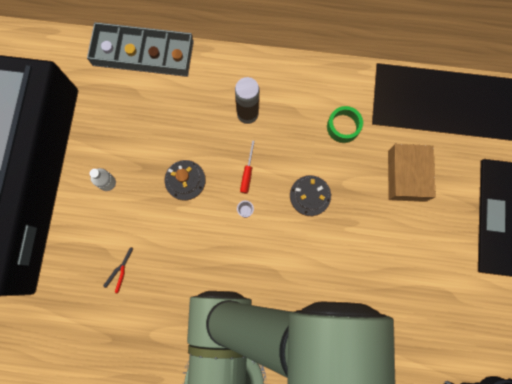

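View pics/scene0.png

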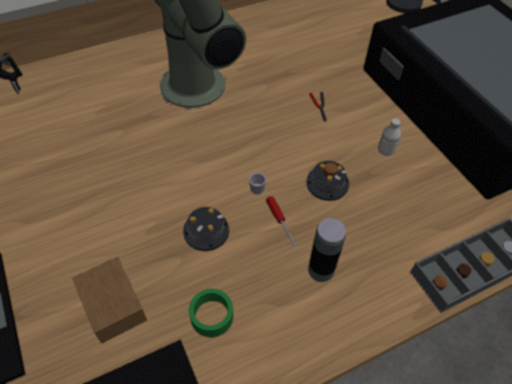

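The top view shows chuck_a with the blank at about (185,180) and the empty chuck at (310,196). The spray bottle is at (102,180), the driver at (247,170) and the pot at (245,209). Next I'll measure and enlarge.

```bash
cat > h.py <<'E'
import numpy as np, cv2
from station import *
def cast(n,uv,z,p=None):
    p=p or camera_params(n); f=192/np.tan(np.radians(p["vertical_fov"]/2)); T=p["cam_to_world"]
    uv=np.atleast_2d(uv).astype(float)
    d=np.c_[(uv[:,0]-p["cx"])/f,(uv[:,1]-p["cy"])/f,np.ones(len(uv))]@T[:3,:3].T
    return T[:3,3]+d*((z-T[2,3])/d[:,2])[:,None]
def proj(n,P,p=None):
    p=p or camera_params(n); f=192/np.tan(np.radians(p["vertical_fov"]/2)); T=p["cam_to_world"]
    c=(np.atleast_2d(P)-T[:3,3])@T[:3,:3]
    return np.c_[c[:,0]/c[:,2]*f+p["cx"],c[:,1]/c[:,2]*f+p["cy"]]
E
python3 - <<'E'
from h import *
for n,(u,v) in (("top",(185,180)),("scene",(328,180))):
    im=cv2.imread(f"pics/{n}0.png"); hsv=cv2.cvtColor(im,cv2.COLOR_BGR2HSV)
    m=((hsv[...,2]<90)).astype(np.uint8); m=cv2.morphologyEx(m,cv2.MORPH_CLOSE,np.ones((5,5)))
    for c in cv2.findContours(m,0,2)[0]:
        if 500<cv2.contourArea(c)<2500:
            q=cast(n,c[:,0,:],0.012)[:,:2].astype(np.float32)
            e=cv2.fitEllipse(c); print(n,e,cast(n,e[0],0.03).round(4), cast(n,e[0],0.012).round(4),"ring/flange circ",cv2.minEnclosingCircle(q))
    w=(hsv[...,2]>150)&(hsv[...,1]<60)
    mm=cv2.connectedComponentsWithStats(w.astype(np.uint8))
    for s,ce in zip(mm[2][1:],mm[3][1:]):
        if abs(ce[0]-u)<25 and abs(ce[1]-v)<25: print(n,"white",ce.round(1),s[4],cast(n,ce,.05).round(4))
T=camera_params("top")
a=cv2.resize(cv2.imread("pics/top0.png")[150:210,155:215],(390,390),interpolation=2)
b=cv2.resize(cv2.imread("pics/scene0.png")[150:210,298:358],(390,390),interpolation=2)
cv2.imwrite("pics/crop.png",np.hstack([a,b]))
for n,px,z in (("pot",(245,209),.045),("driver",(247,170),.01),("duster",(247,85),.19),("spray",(98,176),.11),("pliers",(120,270),.01)): print(n,cast("top",px,z).round(3))
E
```

```text
top ((309.919921875, 195.4082794189453), (37.94972229003906, 38.890995025634766), 107.0668716430664) [[ 0.5389 -0.1765  0.03  ]] [[ 0.5426 -0.1783  0.012 ]] ring/flange circ ((0.5433485507965088, -0.17799009382724762), 0.05739787966012955)
top ((185.63050842285156, 179.99937438964844), (35.50807571411133, 37.28205871582031), 41.035526275634766) [[0.5395 0.181  0.03  ]] [[0.5433 0.1841 0.012 ]] ring/flange circ ((0.5434868335723877, 0.18714900314807892), 0.05743967369198799)
top white [179.9 167.1] 8 [[0.5703 0.1994 0.05  ]]
top white [169.8 170.2] 12 [[0.558  0.2265 0.05  ]]
scene ((120.46075439453125, 325.76763916015625), (13.289992332458496, 72.46842193603516), 63.24402618408203) [[ 0.7113 -0.4523  0.03  ]] [[ 0.7029 -0.4536  0.012 ]] ring/flange circ ((0.7021818161010742, -0.45295634865760803), 0.05720454826951027)
scene ((28.565155029296875, 381.1074523925781), (26.732440948486328, 28.14525032043457), 31.55093002319336) [[ 0.7442 -0.6569  0.03  ]] [[ 0.7364 -0.6619  0.012 ]] ring/flange circ ((0.5588527917861938, -0.6818426251411438), 0.16618962585926056)
scene ((324.9907531738281, 253.4147491455078), (30.741413116455078, 60.368106842041016), 14.457592010498047) [[0.7496 0.0526 0.03  ]] [[0.7418 0.0599 0.012 ]] ring/flange circ ((0.74073326587677, 0.05418375879526138), 0.0770992785692215)
scene ((205.528564453125, 229.40322875976562), (43.35256576538086, 44.9940185546875), 73.62113189697266) [[ 0.5591 -0.1857  0.03  ]] [[ 0.5481 -0.1825  0.012 ]] ring/flange circ ((0.5439698100090027, -0.17991331219673157), 0.06771019101142883)
scene ((327.6393127441406, 180.93936157226562), (39.60954284667969, 41.633853912353516), 94.81290435791016) [[0.5578 0.1759 0.03  ]] [[0.5467 0.1854 0.012 ]] ring/flange circ ((0.5421733260154724, 0.18766619265079498), 0.07254061102867126)
pot [[0.475 0.001 0.045]]
driver [[0.595 0.011 0.01 ]]
duster [[0.778 0.032 0.19 ]]
spray [[0.505 0.403 0.11 ]]
pliers [[0.266 0.327 0.01 ]]
```

View pics/crop.png

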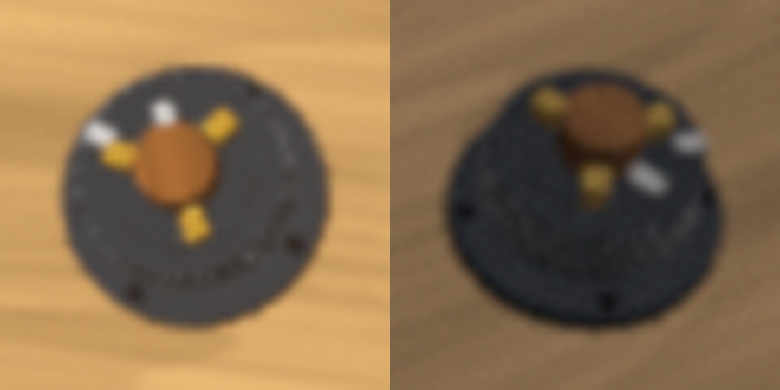

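The crops match between views. The flange centre is about (0.543, 0.186), the fixed line is at about 0.45 rad and the ring line at about 1.2 rad, so ring_a is near 0.77. I'll approach from the base side with the fingers shut. I'll press with the tool's +x face and orbit anticlockwise, turning the tool along with the orbit.

arm_command:
  steps:
    - [[0,0,0,0,0,-6,1],[0,0,0,0,0,-6,1],[0,0,0,0,0,-6,1],[3.2,-2,0,0,0,0,1],[3.2,-2,0,0,0,0,1],[3.2,-2,0,0,0,0,1],[3.2,-2,0,0,0,0,1],[3.2,-2,0,0,0,0,1]]

```text
time_s: 0.77
position: [0.2074, -0.3671, 0.2478]
tcp_rot: [0.965, 0.264, 0.0, -0.0]
ft_force: [0.7, -0.1, 0.7]
width: -0.001
```

arm_command:
  steps:
    - [[3.2,-2,0,0,0,0,1],[3.2,-2,0,0,0,0,1],[3.2,-2,0,0,0,0,1],[3.2,-2,0,0,0,0,1],[3.2,-2,0,0,0,0,1],[3.2,-2,0,0,0,0,1],[3.2,-2,0,0,0,0,1],[3.2,-2,0,0,0,0,1]]

```text
time_s: 1.43
position: [0.346, -0.099, 0.2483]
tcp_rot: [0.964, 0.264, 0.0, 0.0]
ft_force: [0.4, -0.2, -0.4]
width: -0.001
```

arm_command:
  steps:
    - [[3.2,-2,0,0,0,0,1],[3.2,-2,0,0,0,0,1],[3.2,-2,0,0,0,0,1],[3.2,-2,0,0,0,0,1],[0,0,0,0,0,0,1],[0,0,0,0,0,0,1]]

```text
time_s: 1.93
position: [0.4152, 0.035, 0.2479]
tcp_rot: [0.964, 0.267, -0.0, -0.0]
ft_force: [-0.5, -0.1, -0.1]
width: 0.003
```

```bash
python3 - <<'E'
from h import *
s=read_state(); print(s["time_s"],s["position"],s["tcp_rot"],s["joint_pos"],s["width"],s["ft_force"])
p=camera_params("wrist"); im=capture("wrist"); cv2.imwrite("pics/w1.png",im); print(p); import pickle; pickle.dump(p,open("w1.pkl","wb"))
print(proj("wrist",[[.543,.186,.05]],p))
E
```

```text
1.9333 [0.41520055 0.03495286 0.24787555] [ 9.63801415e-01  2.66620689e-01 -4.83444256e-04 -7.87770057e-05] [-9.34483593e-02  7.88832829e-02 -5.08953254e-01  9.83919551e-01
 -1.96356020e-04  2.50837414e+00] 0.002944615929610713 [-0.48640063 -0.1499858  -0.08204444]
{'vertical_fov': 64.71008623816303, 'cx': 253.08629204531164, 'cy': 191.68478501022992, 'cam_to_world': array([[ 5.13820596e-01, -8.24136178e-01, -2.38302234e-01,
         4.75753006e-01],
       [-8.57897489e-01, -4.93775090e-01, -1.42119874e-01,
         7.12268689e-02],
       [-5.41577579e-04,  2.77463006e-01, -9.60736169e-01,
         3.73180888e-01],
       [ 0.00000000e+00,  0.00000000e+00,  0.00000000e+00,
         1.00000000e+00]])}
[[183.64189377 -28.15049497]]
```

View pics/w1.png

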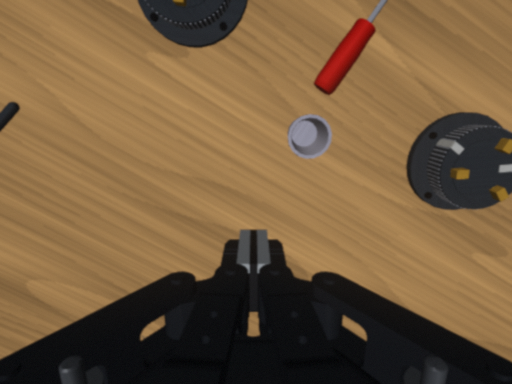

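The wrist view shows shut fingers at about (254,245), chuck_a's edge at top left near (192,10), and chuck_b at right with the pot between. I'll move in front of chuck_a and refine the centre from above.

arm_command:
  steps:
    - [[2.4,-1.6,0,0,0,0,1],[2.4,-1.6,0,0,0,0,1],[2.4,-1.6,0,0,0,0,1],[2.4,-1.6,0,0,0,0,1],[0,0,3,0,0,0,1],[0,0,3,0,0,0,1],[0,0,0,0,0,0,1],[0,0,0,0,0,0,1]]

```text
time_s: 2.65
position: [0.4635, 0.1356, 0.1874]
tcp_rot: [0.965, 0.263, -0.002, -0.0]
ft_force: [0.7, 0.6, 0.6]
width: 0.003
```

```bash
cat >> h.py <<'E'
def look(name,C,save=True):
    s=read_state(); p=camera_params("wrist"); im=capture("wrist"); cv2.imwrite(f"pics/{name}.png",im)
    q=s["tcp_rot"]; yaw=2*np.arctan2(q[1],q[0])
    print("t",round(s["time_s"],2),"pos",s["position"].round(4),"yaw",yaw.round(4),"q",s["joint_pos"].round(3),"F",s["ft_force"].round(2))
    hsv=cv2.cvtColor(im,cv2.COLOR_BGR2HSV)
    w=((hsv[...,2]>130)&(hsv[...,1]<60)).astype(np.uint8)
    n,l,st,ce=cv2.connectedComponentsWithStats(w)
    for i in range(1,n):
        P=cast("wrist",ce[i],.05,p)[0,:2]-C; r=np.hypot(*P)
        if r<.055 and st[i][4]>15: print("white",ce[i].round(1),st[i][4],"r",r.round(4),"ang",np.arctan2(P[1],P[0]).round(3))
    return s,p,im
E
python3 - <<'E'
from h import *
s,p,im=look("w2",np.array([.543,.186]))
hsv=cv2.cvtColor(im,cv2.COLOR_BGR2HSV)
m=(hsv[...,2]<80).astype(np.uint8); m=cv2.morphologyEx(m,cv2.MORPH_CLOSE,np.ones((9,9)))
for c in cv2.findContours(m,0,2)[0]:
    if cv2.contourArea(c)>3000:
        q=cast("wrist",c[:,0,:],0.012,p)[:,:2].astype(np.float32); print(cv2.contourArea(c),cv2.minEnclosingCircle(q))
# blank top
m=((hsv[...,0]<15)&(hsv[...,1]>120)&(hsv[...,2]>60)).astype(np.uint8)
for c in cv2.findContours(m,0,2)[0]:
    if cv2.contourArea(c)>800:
        q=cast("wrist",c[:,0,:],0.072,p)[:,:2].astype(np.float32); print("blank",cv2.minEnclosingCircle(q))
E
```

```text
t 2.65 pos [0.4635 0.1356 0.1874] yaw 0.5326 q [ 0.132  0.26  -0.453  0.863 -0.     2.741] F [0.66 0.58 0.59]
white [215.1  25.1] 172 r 0.0441 ang 1.187
white [252.7  30.2] 150 r 0.0315 ang 0.457
42225.0 ((0.23242494463920593, -0.002900943160057068), 0.3237190246582031)
13543.0 ((0.5478205680847168, 0.18946340680122375), 0.06052470579743385)
blank ((0.560778021812439, 0.04251714050769806), 0.03442266210913658)
blank ((0.5461063385009766, 0.18902108073234558), 0.018039656803011894)
```

View pics/w2.png

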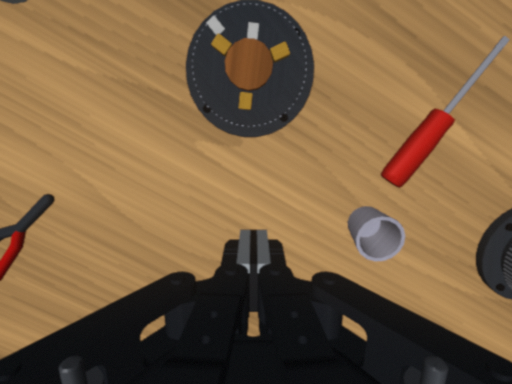

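The blank measures 36 mm across, as it should, and its axis is at (0.546, 0.189). With that centre the ring line comes out at 40 mm from the axis and about 0.8 rad past the fixed line, which fits the start range. Now I'll descend and approach.

arm_command:
  steps:
    - [[0,-0.4,3.5,0,0,0,1],[0,0,3.5,0,0,0,1],[0,0,3.5,0,0,0,1],[0,0,3.5,0,0,0,1],[1.5,0,0,0,0,0,1],[1.5,0,0,0,0,0,1],[0,0,0,0,0,0,1],[0,0,0,0,0,0,1]]

```text
time_s: 3.37
position: [0.491, 0.1555, 0.0499]
tcp_rot: [0.965, 0.264, 0.002, 0.0]
ft_force: [-0.6, -0.0, -0.7]
width: 0.0
```

```bash
cat >> h.py <<'E'
C=np.array([.546,.189])
def where():
    s=read_state(); q=s["tcp_rot"]; y=2*np.arctan2(q[1],q[0]); d=C-s["position"][:2]
    print("t",round(s["time_s"],2),"z",s["position"][2].round(4),"yaw",y.round(3),"C in tool x,y",(d@[np.cos(y),np.sin(y)]).round(4),(d@[np.sin(y),-np.cos(y)]).round(4),"q1,q6",s["joint_pos"][[0,5]].round(2),"F",s["ft_force"].round(1),"F radial",(s["ft_force"][:2]@[np.cos(y),np.sin(y)]).round(1),"F tooly",(s["ft_force"][:2]@[np.sin(y),-np.cos(y)]).round(1))
E
python3 -c "
from h import *
where()"
```

```text
t 3.37 z 0.0499 yaw 0.534 C in tool x,y 0.0644 -0.0008 q1,q6 [0.16 2.77] F [-0.6 -0.  -0.7] F radial -0.5 F tooly -0.3
```

arm_command:
  steps:
    - [[0.3,-0.1,0.2,0,0,0,1],[0.3,0,0,0,0,0,1],[0,0,0,0,0,0,1],[0,0,0,0,0,0,1]]

```text
time_s: 3.7
position: [0.4936, 0.1597, 0.0467]
tcp_rot: [0.964, 0.264, 0.0, 0.0]
ft_force: [0.2, 0.1, 0.0]
width: -0.001
```

arm_command:
  steps:
    - [[0.2,0,0,0,0,0,1],[0,0,0,0,0,0,1],[0,0,0,0,0,0,1]]

```text
time_s: 3.95
position: [0.4952, 0.1609, 0.0463]
tcp_rot: [0.964, 0.264, 0.0, 0.0]
ft_force: [-0.2, 0.7, -0.1]
width: 0.002
```

arm_command:
  steps:
    - [[0.2,0,0,0,0,0,1],[0,0,0,0,0,0,1],[0,0,0,0,0,0,1]]

```text
time_s: 4.2
position: [0.4963, 0.1616, 0.0461]
tcp_rot: [0.964, 0.264, -0.001, 0.0]
ft_force: [-3.2, -1.5, 2.0]
width: -0.002
```

```bash
python3 -c "
from h import *
where()"
```

```text
t 4.2 z 0.0461 yaw 0.535 C in tool x,y 0.0567 0.0018 q1,q6 [0.17 2.78] F [-3.2 -1.5  2. ] F radial -3.5 F tooly -0.3
```

Contact is at 57 mm from the axis (46 + 11), which confirms the centre. I'll press a little more and start orbiting.

arm_command:
  steps:
    - [[0.2,0.2,0,0,0,0,1],[0.02,0.38,0,0,0,-4,1],[0.02,0.38,0,0,0,-4,1],[0.02,0.38,0,0,0,-4,1],[0.02,0.38,0,0,0,-4,1],[0.02,0.38,0,0,0,-4,1],[0,0,0,0,0,0,1]]

```text
time_s: 4.78
position: [0.5102, 0.1449, 0.0458]
tcp_rot: [0.904, 0.428, -0.003, 0.001]
ft_force: [-5.6, -6.9, 3.9]
width: -0.005
```

```bash
python3 -c "
from h import *
where(); look('w3',C)"
```

```text
t 4.78 z 0.0458 yaw 0.885 C in tool x,y 0.0568 -0.0002 q1,q6 [0.14 2.4 ] F [-5.6 -6.9  3.9] F radial -8.9 F tooly 0.1
t 4.78 pos [0.5102 0.1449 0.0458] yaw 0.8852 q [ 0.139  0.519 -0.486  0.571 -0.004  2.396] F [-5.56 -6.93  3.94]
white [179.   58.1] 800 r 0.0404 ang 1.617
white [284.5  77.7] 883 r 0.0262 ang 0.411
```

No slip: the ring angle is now 1.21 and it followed the tool 1:1. Radial force is 9 N. I'll continue faster.

arm_command:
  steps:
    - [[0.03,0.57,0,0,0,-6,1],[0.03,0.57,0,0,0,-6,1],[0.03,0.57,0,0,0,-6,1],[0.03,0.57,0,0,0,-6,1],[0.03,0.57,0,0,0,-6,1],[0.03,0.57,0,0,0,-6,1],[0.03,0.57,0,0,0,-6,1],[0.03,0.57,0,0,0,-6,1]]

```text
time_s: 5.5
position: [0.5548, 0.1326, 0.0458]
tcp_rot: [0.65, 0.76, -0.003, 0.001]
ft_force: [-1.3, -7.5, -1.1]
width: -0.003
```

```bash
python3 -c "
from h import *
where(); look('w4',C)"
```

```text
t 5.5 z 0.0458 yaw 1.725 C in tool x,y 0.0571 -0.0001 q1,q6 [0.11 1.52] F [-1.3 -7.5 -1.1] F radial -7.2 F tooly -2.4
t 5.5 pos [0.5548 0.1326 0.0458] yaw 1.7252 q [ 0.108  0.574 -0.379  0.62  -0.006  1.524] F [-1.29 -7.46 -1.13]
white [180.1  58.5] 849 r 0.0397 ang 2.457
white [319.4 121.5] 698 r 0.027 ang 0.413
```

arm_command:
  steps:
    - [[0.04,0.57,0,0,0,-6,1],[0.03,0.57,0,0,0,-6,1],[0.03,0.57,0,0,0,-6,1],[0.03,0.57,0,0,0,-6,1],[0.03,0.57,0,0,0,-6,1],[0.03,0.57,0,0,0,-6,1],[0.03,0.57,0,0,0,-6,1],[0.03,0.57,0,0,0,-6,1]]

```text
time_s: 6.22
position: [0.5941, 0.1578, 0.046]
tcp_rot: [0.285, 0.958, -0.001, 0.002]
ft_force: [2.8, -4.0, -3.4]
width: -0.0
```

arm_command:
  steps:
    - [[0.04,0.57,0,0,0,-6,1],[0.03,0.57,0,0,0,-6,1],[0.03,0.57,0,0,0,-6,1],[0.03,0.57,0,0,0,-6,1],[0.03,0.57,0,0,0,-6,1],[0.03,0.57,0,0,0,-6,1],[0.03,0.57,0,0,0,-6,1],[0.03,0.57,0,0,0,-6,1]]

```text
time_s: 6.88
position: [0.6014, 0.2033, 0.0466]
tcp_rot: [-0.13, 0.992, -0.0, 0.002]
ft_force: [1.9, -0.6, 0.2]
width: -0.001
```

```bash
python3 -c "
from h import *
where(); look('w5',C)"
```

```text
t 6.88 z 0.0466 yaw 3.402 C in tool x,y 0.0572 0.0005 q1,q6 [ 0.21 -0.05] F [ 1.9 -0.6  0.2] F radial -1.7 F tooly -1.1
t 6.88 pos [0.6014 0.2033 0.0466] yaw 3.402 q [ 0.21   0.664 -0.196  0.707 -0.001 -0.05 ] F [ 1.89 -0.62  0.23]
white [198.   43.6] 895 r 0.0398 ang -2.34
white [264.2 205.4] 392 r 0.0288 ang 0.414
```

Some slip (ring at 3.53) because the pressing force dropped to 1.7 N. I'll press 2.5 mm deeper and go on.

arm_command:
  steps:
    - [[0.25,0.05,0,0,0,0,1],[0.03,0.57,0,0,0,-6,1],[0.03,0.57,0,0,0,-6,1],[0.03,0.57,0,0,0,-6,1],[0.04,0.57,0,0,0,-6,1],[0.03,0.57,0,0,0,-6,1],[0.03,0.57,0,0,0,-6,1],[0.03,0.57,0,0,0,-6,1]]

```text
time_s: 7.6
position: [0.5769, 0.2367, 0.0469]
tcp_rot: [-0.476, 0.88, 0.001, 0.003]
ft_force: [5.1, 4.3, -3.2]
width: -0.0
```

```bash
python3 -c "
from h import *
where(); look('w6',C)"
```

```text
t 7.6 z 0.0469 yaw 4.133 C in tool x,y 0.0568 -0.0002 q1,q6 [ 0.27 -0.72] F [ 5.1  4.3 -3.2] F radial -6.4 F tooly -1.9
t 7.6 pos [0.5769 0.2367 0.0469] yaw 4.133 q [ 0.27   0.645 -0.235  0.685  0.003 -0.722] F [ 5.06  4.29 -3.17]
white [196.3  43.7] 885 r 0.0402 ang -1.611
white [215.3 196.1] 414 r 0.0287 ang 0.411
```

arm_command:
  steps:
    - [[0.08,0.57,0,0,0,-6,1],[0.03,0.57,0,0,0,-6,1],[0.03,0.57,0,0,0,-6,1],[0.04,0.57,0,0,0,-6,1],[0.03,0.57,0,0,0,-6,1],[0.03,0.57,0,0,0,-6,1],[0.04,0.57,0,0,0,-6,1],[0.03,0.57,0,0,0,-6,1]]

```text
time_s: 8.32
position: [0.5306, 0.2434, 0.0468]
tcp_rot: [0.793, -0.61, -0.001, -0.002]
ft_force: [0.7, 5.3, 1.1]
width: -0.001
```

arm_command:
  steps:
    - [[0.04,0.57,0,0,0,-6,1],[0.03,0.57,0,0,0,-6,1],[0.03,0.57,0,0,0,-6,1],[0.04,0.57,0,0,0,-6,1],[0.03,0.57,0,0,0,-6,1],[0.03,0.57,0,0,0,-6,1],[0.04,0.57,0,0,0,-6,1],[0.03,0.57,0,0,0,-6,1]]

```text
time_s: 8.98
position: [0.4951, 0.2136, 0.0463]
tcp_rot: [0.972, -0.235, -0.0, -0.001]
ft_force: [0.5, 0.1, -0.3]
width: -0.002
```

```bash
python3 -c "
from h import *
where(); look('w7',C)"
```

```text
t 8.98 z 0.0463 yaw -0.475 C in tool x,y 0.0565 -0.0014 q1,q6 [ 0.27 -2.4 ] F [ 0.5  0.1 -0.3] F radial 0.4 F tooly -0.4
t 8.98 pos [0.4951 0.2136 0.0463] yaw -0.4746 q [ 2.700e-01  5.280e-01 -4.670e-01  5.760e-01  1.000e-03 -2.397e+00] F [ 0.53  0.13 -0.29]
white [223.3  30.2] 918 r 0.0407 ang -0.236
white [196.1  95.7] 786 r 0.0267 ang 0.409
```

The line is nearing the first meeting (5.64), but contact faded again. I'll press deeper and finish the first stroke.

arm_command:
  steps:
    - [[0.3,-0.1,0,0,0,0,1],[0.04,0.57,0,0,0,-6,1],[0.04,0.57,0,0,0,-6,1],[0.04,0.57,0,0,0,-6,1],[0.04,0.57,0,0,0,-6,1],[0.04,0.57,0,0,0,-6,1],[0.04,0.57,0,0,0,-6,1]]

```text
time_s: 9.62
position: [0.4903, 0.1797, 0.0458]
tcp_rot: [0.997, 0.076, -0.003, -0.001]
ft_force: [-8.2, 0.3, 5.3]
width: 0.0
```

```bash
python3 -c "
from h import *
where(); look('w8',C)"
```

```text
t 9.62 z 0.0458 yaw 0.152 C in tool x,y 0.0565 -0.0007 q1,q6 [ 0.21 -3.09] F [-8.2  0.3  5.3] F radial -8.1 F tooly -1.5
t 9.62 pos [0.4903 0.1797 0.0458] yaw 0.1522 q [ 2.090e-01  5.080e-01 -5.070e-01  5.620e-01  2.000e-03 -3.085e+00] F [-8.2   0.3   5.34]
white [230.8  28.7] 932 r 0.0407 ang 0.335
white [233.5  72.6] 917 r 0.0262 ang 0.411
```

The ring is at 6.21, almost the first meeting, and joint 6 is near its limit (-3.09). I'll back off 3 cm and unwind the wrist by 350°.

arm_command:
  steps:
    - [[-2,0,0,0,0,0,1],[-1.3,0,0,0,0,0,1],[0,0,0,0,0,7,1],[0,0,0,0,0,7,1],[0,0,0,0,0,7,1],[0,0,0,0,0,7,1],[0,0,0,0,0,7,1],[0,0,0,0,0,7,1]]

```text
time_s: 10.33
position: [0.4617, 0.1746, 0.0464]
tcp_rot: [0.956, -0.292, 0.0, -0.0]
ft_force: [-1.2, 0.5, 0.0]
width: 0.003
```

arm_command:
  steps:
    - [[0,0,0,0,0,7,1],[0,0,0,0,0,7,1],[0,0,0,0,0,7,1],[0,0,0,0,0,7,1],[0,0,0,0,0,7,1],[0,0,0,0,0,7,1],[0,0,0,0,0,7,1],[0,0,0,0,0,7,1]]

```text
time_s: 11.0
position: [0.4617, 0.1746, 0.0463]
tcp_rot: [0.707, -0.707, 0.0, -0.0]
ft_force: [0.6, 0.0, -0.1]
width: -0.003
```

arm_command:
  steps:
    - [[0,0,0,0,0,7,1],[0,0,0,0,0,7,1],[0,0,0,0,0,7,1],[0,0,0,0,0,7,1],[0,0,0,0,0,7,1],[0,0,0,0,0,7,1],[0,0,0,0,0,7,1],[0,0,0,0,0,7,1]]

```text
time_s: 11.67
position: [0.4617, 0.1746, 0.0464]
tcp_rot: [-0.292, 0.956, 0.0, 0.0]
ft_force: [-0.2, 0.0, -0.3]
width: 0.001
```

arm_command:
  steps:
    - [[0,0,0,0,0,7,1],[0,0,0,0,0,7,1],[0,0,0,0,0,7,1],[0,0,0,0,0,7,1],[0,0,0,0,0,7,1],[0,0,0,0,0,7,1],[0,0,0,0,0,7,1],[0,0,0,0,0,7,1]]

```text
time_s: 12.33
position: [0.4617, 0.1746, 0.0464]
tcp_rot: [0.191, 0.982, 0.0, 0.0]
ft_force: [-0.1, 0.3, 0.5]
width: -0.001
```

arm_command:
  steps:
    - [[0,0,0,0,0,7,1],[0,0,0,0,0,7,1],[0,0,0,0,0,7,1],[0,0,0,0,0,7,1],[0,0,0,0,0,7,1],[0,0,0,0,0,7,1],[0,0,0,0,0,7,1],[0,0,0,0,0,7,1]]

```text
time_s: 13.0
position: [0.4617, 0.1746, 0.0463]
tcp_rot: [0.629, 0.777, 0.0, 0.0]
ft_force: [0.5, 0.8, 0.1]
width: -0.001
```

arm_command:
  steps:
    - [[0,0,0,0,0,7,1],[0,0,0,0,0,7,1],[0,0,0,0,0,7,1],[0,0,0,0,0,7,1],[0,0,0,0,0,7,1],[0,0,0,0,0,7,1],[0,0,0,0,0,7,1],[0,0,0,0,0,7,1]]

```text
time_s: 13.67
position: [0.4617, 0.1746, 0.0464]
tcp_rot: [0.92, 0.391, 0.0, -0.0]
ft_force: [0.8, 0.4, 0.6]
width: 0.001
```

```bash
python3 -c "
from h import *
where(); look('w9',C)"
```

```text
t 13.67 z 0.0464 yaw 0.803 C in tool x,y 0.0689 0.0506 q1,q6 [0.21 2.55] F [0.8 0.4 0.6] F radial 0.8 F tooly 0.3
t 13.67 pos [0.4617 0.1746 0.0464] yaw 0.803 q [ 0.212  0.464 -0.589  0.517  0.     2.55 ] F [0.75 0.42 0.57]
white [440.8  10. ] 516 r 0.0376 ang 0.356
white [421.4  34.4] 707 r 0.0281 ang 0.418
```

arm_command:
  steps:
    - [[0,0,0,0,0,6,1],[0,0,0,0,0,6,1],[0,0,0,0,0,6,1],[0,0,0,0,0,6,1],[0,1.8,0,0,0,0,1],[2.4,0,0,0,0,0,1],[0.35,0,0,0,0,0,1],[0.3,0,0,0,0,0,1]]

```text
time_s: 14.38
position: [0.4935, 0.168, 0.0456]
tcp_rot: [0.981, 0.195, -0.004, 0.001]
ft_force: [-11.5, -6.7, 10.3]
width: 0.001
```

arm_command:
  steps:
    - [[0.04,0.57,0,0,0,-6,1],[0.03,0.57,0,0,0,-6,1],[0.04,0.57,0,0,0,-6,1],[0.03,0.57,0,0,0,-6,1],[0.04,0.57,0,0,0,-6,1],[0.03,0.57,0,0,0,-6,1],[0.04,0.57,0,0,0,-6,1],[0.03,0.57,0,0,0,-6,1]]

```text
time_s: 15.05
position: [0.5258, 0.1359, 0.0455]
tcp_rot: [0.815, 0.579, -0.005, 0.002]
ft_force: [-6.7, -10.9, 3.9]
width: -0.001
```

```bash
python3 -c "
from h import *
where(); look('w10',C)"
```

```text
t 15.05 z 0.0455 yaw 1.235 C in tool x,y 0.0568 0.0016 q1,q6 [0.12 2.03] F [ -6.7 -10.9   3.9] F radial -12.5 F tooly -2.7
t 15.05 pos [0.5258 0.1359 0.0455] yaw 1.2355 q [ 0.121  0.539 -0.449  0.59  -0.007  2.027] F [ -6.67 -10.92   3.87]
white [265.3  26.7] 942 r 0.0404 ang 1.165
white [308.7  92.5] 827 r 0.0265 ang 0.411
```

The ring is at 7.04, past the first meeting, with a 12 N press. Continuing.

arm_command:
  steps:
    - [[0.04,0.67,0,0,0,-6,1],[0.03,0.6,0,0,0,-6,1],[0.04,0.57,0,0,0,-6,1],[0.03,0.57,0,0,0,-6,1],[0.04,0.57,0,0,0,-6,1],[0.03,0.57,0,0,0,-6,1],[0.04,0.57,0,0,0,-6,1],[0.03,0.57,0,0,0,-6,1]]

```text
time_s: 15.77
position: [0.5751, 0.1398, 0.0456]
tcp_rot: [0.509, 0.861, -0.003, 0.002]
ft_force: [2.8, -8.0, -4.9]
width: -0.0
```

arm_command:
  steps:
    - [[0.08,0.57,0,0,0,-6,1],[0.05,0.57,0,0,0,-6,1],[0.05,0.57,0,0,0,-6,1],[0.05,0.57,0,0,0,-6,1],[0.05,0.57,0,0,0,-6,1],[0.05,0.57,0,0,0,-6,1],[0.05,0.57,0,0,0,-6,1],[0.05,0.57,0,0,0,-6,1]]

```text
time_s: 16.43
position: [0.6024, 0.1786, 0.0462]
tcp_rot: [0.115, 0.993, -0.001, 0.002]
ft_force: [4.2, -3.1, -4.1]
width: 0.002
```

```bash
python3 -c "
from h import *
where(); look('w11',C)"
```

```text
t 16.43 z 0.0462 yaw 2.911 C in tool x,y 0.0573 -0.0027 q1,q6 [0.17 0.4 ] F [ 4.2 -3.1 -4.1] F radial -4.7 F tooly -2.1
t 16.43 pos [0.6024 0.1786 0.0462] yaw 2.9114 q [ 0.172  0.655 -0.217  0.696 -0.003  0.402] F [ 4.15 -3.08 -4.06]
white [241.1  26.8] 926 r 0.0396 ang 2.944
white [286.5 192.8] 456 r 0.0283 ang 0.412
```

arm_command:
  steps:
    - [[0.15,0.47,0,0,0,-6,1],[0.08,0.5,0,0,0,-6,1],[0.04,0.55,0,0,0,-6,1],[0.04,0.55,0,0,0,-6,1],[0.05,0.57,0,0,0,-6,1],[0.04,0.57,0,0,0,-6,1],[0.05,0.57,0,0,0,-6,1],[0.04,0.57,0,0,0,-6,1]]

```text
time_s: 17.15
position: [0.5922, 0.2224, 0.0467]
tcp_rot: [-0.3, 0.954, 0.0, 0.003]
ft_force: [6.0, 2.2, -4.7]
width: 0.004
```

arm_command:
  steps:
    - [[0.08,0.55,0,0,0,-6,1],[0.05,0.55,0,0,0,-6,1],[0.05,0.57,0,0,0,-6,1],[0.05,0.57,0,0,0,-6,1],[0.05,0.57,0,0,0,-6,1],[0.05,0.57,0,0,0,-6,1],[0.05,0.57,0,0,0,-6,1],[0.05,0.57,0,0,0,-6,1]]

```text
time_s: 17.82
position: [0.5518, 0.2454, 0.0467]
tcp_rot: [-0.662, 0.749, 0.001, 0.003]
ft_force: [2.2, 5.0, -2.7]
width: -0.0
```

```bash
python3 -c "
from h import *
where(); look('w12',C)"
```

```text
t 17.82 z 0.0467 yaw 4.59 C in tool x,y 0.0567 -0.0011 q1,q6 [ 0.29 -1.15] F [ 2.2  5.  -2.7] F radial -5.3 F tooly -1.6
t 17.82 pos [0.5518 0.2454 0.0467] yaw 4.5896 q [ 0.294  0.617 -0.291  0.658  0.004 -1.154] F [ 2.23  5.04 -2.71]
white [249.   27.1] 937 r 0.0401 ang -1.681
white [191.4 174.5] 473 r 0.0283 ang 0.409
```

The ring is at 10.48, with 2.09 rad to go. Continuing with a firmer press.

arm_command:
  steps:
    - [[0.15,0.53,0,0,0,-6,1],[0.08,0.55,0,0,0,-6,1],[0.05,0.57,0,0,0,-6,1],[0.05,0.57,0,0,0,-6,1],[0.05,0.57,0,0,0,-6,1],[0.05,0.57,0,0,0,-6,1],[0.05,0.57,0,0,0,-6,1],[0.05,0.57,0,0,0,-6,1]]

```text
time_s: 18.53
position: [0.5074, 0.2301, 0.0466]
tcp_rot: [0.91, -0.414, -0.002, -0.003]
ft_force: [-3.9, 6.9, 3.9]
width: 0.003
```

arm_command:
  steps:
    - [[0.12,0.55,0,0,0,-6,1],[0.07,0.55,0,0,0,-6,1],[0.06,0.57,0,0,0,-6,1],[0.06,0.57,0,0,0,-6,1],[0.05,0.57,0,0,0,-6,1],[0.05,0.57,0,0,0,-6,1]]

```text
time_s: 19.03
position: [0.4903, 0.1985, 0.0463]
tcp_rot: [0.994, -0.113, -0.002, -0.002]
ft_force: [-6.8, 3.8, 5.5]
width: -0.001
```

```bash
python3 -c "
from h import *
where(); look('w13',C)"
```

```text
t 19.03 z 0.0463 yaw -0.227 C in tool x,y 0.0564 -0.0032 q1,q6 [ 0.24 -2.67] F [-6.8  3.8  5.5] F radial -7.4 F tooly -2.2
t 19.03 pos [0.4903 0.1985 0.0463] yaw -0.2269 q [ 0.243  0.515 -0.492  0.567  0.005 -2.672] F [-6.77  3.79  5.48]
white [241.2  27. ] 929 r 0.0407 ang -0.196
white [203.4  84. ] 842 r 0.0265 ang 0.41
```

0.61 rad remain, but joint 6 has only about 0.4 left. I'll back off, unwind 24° along the orbit, re-press and finish the last piece.

arm_command:
  steps:
    - [[-1.7,0,0,0,0,0,1],[0.03,-0.8,0,0,0,6,1],[0.03,-0.8,0,0,0,6,1],[0.03,-0.8,0,0,0,6,1],[0.03,-0.8,0,0,0,6,1],[0,0,0,0,0,0,1],[0,0,0,0,0,0,1]]

```text
time_s: 19.67
position: [0.4899, 0.2302, 0.0463]
tcp_rot: [0.948, -0.319, 0.0, -0.0]
ft_force: [0.2, 0.8, -0.9]
width: -0.0
```

```bash
python3 -c "
from h import *
where(); look('w14',C)"
```

```text
t 19.67 z 0.0463 yaw -0.649 C in tool x,y 0.0696 -0.0011 q1,q6 [ 0.3  -2.19] F [ 0.2  0.8 -0.9] F radial -0.3 F tooly -0.7
t 19.67 pos [0.4899 0.2302 0.0463] yaw -0.6493 q [ 0.303  0.53  -0.462  0.578 -0.    -2.19 ] F [ 0.19  0.75 -0.89]
white [200.9   9.4] 489 r 0.0376 ang -0.158
white [186.5  68.7] 711 r 0.0276 ang 0.41
```

arm_command:
  steps:
    - [[1.1,-0.1,0,0,0,0,1],[0.6,0,0,0,0,0,1],[0.04,0.56,0,0,0,-6,1],[0.04,0.56,0,0,0,-6,1],[0.04,0.56,0,0,0,-6,1],[0.05,0.56,0,0,0,-6,1],[0.05,0.56,0,0,0,-6,1],[0,0,0,0,0,0,1]]

```text
time_s: 20.38
position: [0.4897, 0.1935, 0.0458]
tcp_rot: [0.998, -0.062, -0.004, -0.0]
ft_force: [-10.0, 1.5, 8.3]
width: -0.002
```

```bash
python3 -c "
from h import *
where(); look('w15',C)"
```

```text
t 20.38 z 0.0458 yaw -0.124 C in tool x,y 0.0564 -0.0025 q1,q6 [ 0.23 -2.78] F [-10.    1.5   8.3] F radial -10.2 F tooly -0.2
t 20.38 pos [0.4897 0.1935 0.0458] yaw -0.1242 q [ 0.234  0.515 -0.494  0.57   0.003 -2.783] F [-10.05   1.49   8.3 ]
white [193.6  41.8] 910 r 0.0407 ang 0.369
white [211.1  80.3] 880 r 0.0264 ang 0.41
```

0.04 rad is left. I'll nudge 2 mm along the tangent, back off and rise.

arm_command:
  steps:
    - [[0,0.2,0,0,0,0,1],[0,0,0,0,0,0,1],[-2,0,0,0,0,0,1],[-2.5,0,0,0,0,0,1],[0,0,-3.5,0,0,0,1],[0,0,-3.5,0,0,0,1],[0,0,-3.5,0,0,0,1],[0,0,0,0,0,0,1]]

```text
time_s: 21.1
position: [0.4535, 0.1986, 0.1577]
tcp_rot: [0.998, -0.064, 0.005, -0.002]
ft_force: [0.7, 0.5, -0.8]
width: 0.003
```

```bash
python3 - <<'E'
from h import *
where(); s,p,im=look('w16',C)
hsv=cv2.cvtColor(im,cv2.COLOR_BGR2HSV)
m=((hsv[...,0]<15)&(hsv[...,1]>120)&(hsv[...,2]>60)).astype(np.uint8)
for c in cv2.findContours(m,0,2)[0]:
    if cv2.contourArea(c)>800:
        print("blank",cv2.minEnclosingCircle(cast("wrist",c[:,0,:],0.072,p)[:,:2].astype(np.float32)))
t=capture("top"); cv2.imwrite("pics/top9.png",t)
t0=cv2.imread("pics/top0.png"); cv2.imwrite("pics/end.png",np.vstack([np.hstack([x[130:230,60:340] for x in (t0,t)]),np.zeros((4,560,3),np.uint8),cv2.resize(im[:190],(560,208))]))
E
```

```text
t 21.1 z 0.1577 yaw -0.128 C in tool x,y 0.093 -0.0023 q1,q6 [ 0.26 -2.75] F [ 0.7  0.5 -0.8] F radial 0.7 F tooly -0.6
t 21.1 pos [0.4535 0.1986 0.1577] yaw -0.1281 q [ 0.264  0.303 -0.479  0.778 -0.    -2.75 ] F [ 0.73  0.51 -0.78]
white [220.9  19.4] 228 r 0.0406 ang 0.405
white [230.6  37.4] 194 r 0.0275 ang 0.411
blank ((0.5462192296981812, 0.18888260424137115), 0.017894675955176353)
blank ((0.5485687255859375, 0.051472268998622894), 0.023541932925581932)
```

View pics/end.png

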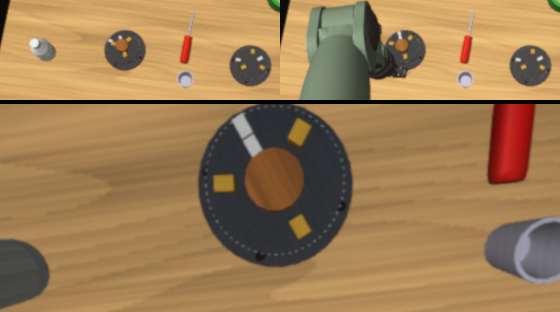

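The lines meet (ring line 0.405, fixed line 0.411 rad), and the blank and bystanders look unmoved. Handing in.

```bash
python3 -c "
from station import *
print(finish_job())"
```

```text
the job is handed in; nothing more can be done
None
```

I turned chuck_a's ring anticlockwise from about 0.8 rad to the second meeting of the white lines and handed the job in at about 21 s of the 64 s. With the fingers shut, I rolled the rim in two nearly full orbits and one short finishing stroke. The wrist was unwound clear of the ring in between.

**Ring and blank:** in the last wrist image the ring's line is at 0.405 rad and the fixed line at 0.411 rad, so ring_a is about 12.56. The blank is at (0.546, 0.189), within 0.2 mm of where it was at the start.

**Clearance:** the arm was raised clear, with force readings under 1 N.

**Bystanders:** in the last images chuck_b, the pot and the driver look unmoved. The arm hid the spray bottle in the last top view. The duster, tape, carton and pliers were not compared in it. I only planned the path to keep away from them.

**Slip:** the finger slipped on the rim twice in the first orbit, by about 0.2 and 0.3 rad, when the pressing force dropped. I corrected both by camera, and no check disagreed at the end.

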